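# Slide a well plate home under the shaker's hold-down spring and start it

### The job

One of the two well plates on the shaker is already home; the other is still waiting at the front of its bay. With a fingertip press down hard on the waiting plate's lid and slide it, kept pressed flat on the deck, along its bay and under the leaf spring until it is fully home against its end stop; do not pick it up. Then press the start key right down, let it go, and leave everything else as it stands.

Things in the scene. Friction and masses are not known exactly. Their poses are not given: they have to be found in the camera images.
- shaker: off-white two-bay microplate shaker, 316 x 225 mm, fixed to the bench. Origin: on the bench under it; +x runs along the bays from the console (robot side) to the end stops, +y to the left, z up. The console (x = -165 to -103 mm) is 70 mm above the bench and bears the start key (left), a display, and a fixed black speed knob (right, y = -60 mm, 32 mm wide, 16 mm high)
- deck: the shaker's level aluminium deck, 240 x 210 x 6 mm. Origin: centre of its top face, at shaker x = +25 mm, y = 0, z = 84 mm. Three fences 10 mm high, x = -70 to +125 mm, make two bays 88.5 mm wide, centred at y = -48 mm (waiting plate) and +48 mm (other plate). Plates slide on it with friction about 0.2
- end_stop (a point): middle of the near face of the end stop of the waiting plate's bay, 15 mm above the deck, at shaker x = +125 mm, y = -48 mm. The stop is an aluminium block 70 mm wide, 37 mm high over the deck with the bar on top that clamps the leaf spring; the other bay has the same
- plate: the waiting 24-well plate with its clear lid, one piece, 127.8 (along x) x 85.5 x 22 mm, about 120 g; lid top flat, 124 x 82 mm, 106 mm above the bench. Origin: centre of its underside, on the deck; axes as the shaker's. It waits 55 to 75 mm short of home. Home, its front touches the end stop: origin 64 mm before the stop's face, at shaker x = +61 mm, y = -48 mm
- spring (a joint): angle of the waiting plate's leaf spring (rad): 0 hanging free, grows as it is lifted, about 0.15 with the plate under it. It then presses on the lid with about 4 N. Rubber fingertips grip the lid with friction about 0.8: pressed down with 12 to 20 N they drag the plate under the spring; with much less they slip on the lid when it meets the spring
- spring_bow (a point): middle of the lowest line (bow) of that spring: a steel strip 50 mm wide that reaches from the end stop's top 52 mm back over the bay. The bow, 32 mm out from the stop's face, hangs 5 mm below the lid's height; the upturned lip at the free end starts about 3 mm above it
- start_key (a joint): travel of the start key (m): 0 up, 0.005 right down; springs back up. Fully down takes about 5 N
- start_key_top (a point): centre of the top of the round black start key, 22 mm wide, on a grey collar 38 mm wide that stands 12 mm over the console; the key's top stands 9 mm higher, 91 mm above the bench, at shaker x = -134 mm, y = +62 mm. It is pressed straight down
- other_plate: the same kind of plate, already home in the left bay (shaker y = +48 mm) under its own spring; to be left alone. Origin: centre of its underside
- jar: glass jar with dark lid, 52 mm wide, 62 mm high, by the shaker's left side; leave alone. Origin: centre of its underside, as for the next ones
- beaker: glass beaker, 66 mm wide, 75 mm high, by the shaker's right side; leave alone
- pipette: off-white hand pipette lying on the bench, about 235 mm long, 32 mm high; leave alone
- wash_bottle: white wash bottle with bent spout, 68 mm wide, 200 mm high; leave alone
- reagent_bottle: amber reagent bottle, 72 mm wide, 145 mm high; leave alone
- tube_rack: grey tube rack with capped tubes, 75 x 150 mm, 110 mm high; leave alone
- spatula: white spatula lying on the bench, 200 mm long; leave alone
Things that resemble listed ones, but are neither listed nor needed, are in the scene too. What is shaped like the plate but green or yellow is not meant.

How it is judged:
On the way, in this order (a step that is already met when the one before it is completed fails the run):
1. the plate passes under the spring while it is pressed down on the deck by the fingers (over 12 N between plate and deck, over 5 N from the fingers) (x of plate in the frame of shaker below 0.0561 m and value of joint spring above 0.03 rad and contact force between plate and deck above 12 N and contact force between the fingers and plate above 5 N), for 0.15 s.
2. the plate is home against its end stop, flat under the spring (x of plate in the frame of shaker above 0.0581 m and value of joint spring above 0.09 rad and z of plate in the frame of shaker below 0.086 m and angle between the z axis of plate and the z axis of shaker, either way round below 0.03 rad), for 0.2 s.
3. the start key is pressed right down (value of joint start_key above 0.0038 m), for 0.05 s.
At the end, for the whole second after the job is handed in: the plate stands flat on the deck (2 mm, 0.03 rad) within 3 mm of its end stop, held under its spring and at rest; the start key has been pressed (3.8 of 5 mm) after that and is up again; the other plate is within 5 mm of its stop (all of step 2 and linear speed of plate below 0.01 m/s and value of joint start_key below 0.001 m and x of other_plate in the frame of shaker above 0.0561 m); the robot touches nothing.
It fails at once if the plate is lifted over 8 mm off the deck or tipped over 0.12 rad (z of plate in the frame of shaker above 0.092 m or angle between plate's own z axis and vertical above 0.12 rad).
It fails at once if the start key is pressed before the plate is home (value of joint start_key above 0.0038 m and x of plate in the frame of shaker below 0.0581 m).
It fails at once if the other plate is moved over 5 mm (distance of other_plate from where it was at the start of the episode above 0.005 m).
It fails at once if a bystander is moved over 20 mm (distance of any of jar, beaker, pipette, wash_bottle, reagent_bottle, tube_rack, spatula from where it was at the start of the episode above 0.02 m).
It also fails if it takes over 51 s, if anything falls off the work surface, if the arm or the gripper's body presses on something with over 40 N, if the wrist force passes 120 N, or if a joint passes its speed limit or range.

### The arm

A 6-joint arm with a two-finger parallel gripper is mounted at the origin on the work surface. World frame = base frame: x ahead of the robot, y to its left, z up, the work surface at z = 0. Lengths are in m, angles in rad, forces in N, time in s.
With the tool pointing down it reaches from about 0.35 to 1 m from the base axis. Payload 7.1 kg.
Tool frame: the origin (TCP) lies between the finger pads; the fingertips stand 22 mm ahead of it and the grasp point (between the pads) lies 3 mm ahead of it; x points along the fingers, y is the direction in which the jaws open and shut, and the axes are right-handed (so a half turn about x gives the same grasp; the last joint's range is limited). The gripper opens to 85 mm and grips with 20 to 120 N. Pads are 22 mm wide; open, the fingers measure 114 mm over their backs; the gripper's body (76 mm by 85 mm) begins 54 mm behind the grasp point. The pads swing forward as they close: fully open they stand 13 mm farther back than shut.
Start: joints at [-0.019, 0.423, 1.63, -0, 1.089, -0.019], TCP at [0.625, 0, 0.253] pointing down, gripper open.
Joint ranges: [-3, 3], [-0.9, 2.11], [0.09, 2.58], [-1.31, 4.45], [0.11, 2.69], [-2.54, 2.54]. Speed limits (rad/s): [2.39, 2.39, 3.01, 3.14, 3.14, 3.14].

### API

Orientations are given as a rotation vector (axis times angle).
In Python, from rig import manip gives the robot as it stands. The module is installed in compiled form; this text tells all that it offers. Calls block until the motion is done:
- manip.move_to(position, orientation): joint-space move of the TCP to a pose.
- manip.servo_line(position, orientation=None, rate=0.15): straight line of the TCP; orientation=None keeps the orientation; rate is the mean speed in m/s.
- manip.set_joints(angles): joint-space move.
- manip.command_gripper(opening, f_grip=None): finger opening in m; f_grip is the grip in N (None keeps the last); returns when the fingers have stopped.
- manip.hold(seconds).
- manip.solve_ik(position, orientation): joint angles nearest the present ones, or None.
- manip.camera(name): name is "scene" or "side" or "wrist"; returns a dict with "image" (400x640x3 uint8, red, green, blue), "fx", "fy", "cx", "cy" (pixels), "cam_to_world" (4x4, takes a point from camera to world coordinates); the wrist camera has in their place "mount" (4x4, takes a point from camera to tool coordinates, whose origin is the TCP and whose axes are the tool frame's). Camera axes: x right, y down, z forward; pixel columns grow to the right and rows downward; lengths in m; the calibration is good to about 2 mm. The wrist camera is an equidistant fisheye: a pixel r from the principal point sees the ray r / f radians off the axis. A picture is of the moment at which its call begins: read the wrist's pose just before it. There is no depth.
A pose or a line that the arm cannot do raises manip.IKError and nothing moves.
- manip.sign_off(): hands the job in, once; it reports no verdict.
Readings, each from a call of its own:
- manip.get_time(): time.
- manip.get_joint_positions(): joint angles.
- manip.get_joint_vel(): joint speeds.
- manip.get_tau(): joint torques, N m.
- manip.get_position(): TCP position.
- manip.get_ee_rot(): TCP orientation.
- manip.get_contact_force(): force on the tool from outside, world axes, zero at the start.
- manip.get_torque(): the same for the moment, N m.
- manip.get_width(): finger opening in m.
Only numpy, scipy, OpenCV 4.12 (cv2) and the standard library are available. Lean on these libraries where they do the work, as an engineer would, in place of code of your own. Each camera call takes 0.05 s, during which the arm holds its last target.

## Working session

There is one attempt and no reset: what is moved stays moved. The work goes in short steps, each a Python script; the robot and the scene stay as the last script left them, time stands still between calls to the robot, and variables do not carry over. Pictures are saved under pics/ and viewed, and the job is handed in when it is done.

```bash
mkdir -p pics
python3 - <<'E'
from rig import manip
import cv2,numpy as np
for n in ["scene","side","wrist"]:
    c=manip.camera(n); cv2.imwrite(f"pics/{n}0.png",c["image"][:,:,::-1])
    print(n,c["fx"],c["fy"],c["cx"],c["cy"]); print(np.round(c.get("cam_to_world",c.get("mount")),4).tolist())
print(manip.get_time(),manip.get_position(),manip.get_ee_rot(),manip.get_width(),manip.get_contact_force())
E
```

```text
scene 389.74265376219205 389.74265376219205 320.60952604652203 211.87875138684578
[[-0.18, 0.8049, -0.5655, 1.2363], [0.9837, 0.1481, -0.1024, 0.1416], [0.0013, -0.5747, -0.8184, 1.118], [0.0, 0.0, 0.0, 1.0]]
side 443.7173183264373 443.7173183264373 323.90648989368634 202.9363227590636
[[0.9819, -0.12, 0.1465, 0.3821], [-0.1892, -0.6473, 0.7384, -0.8139], [0.0062, -0.7528, -0.6583, 0.8483], [0.0, 0.0, 0.0, 1.0]]
wrist 309.70691628693146 309.70691628693146 321.01591059451516 203.60454650128332
[[-0.0011, -0.2652, 0.9642, -0.1203], [1.0, 0.0006, 0.0012, -0.0006], [-0.0009, 0.9642, 0.2652, -0.0672], [0.0, 0.0, 0.0, 1.0]]
0.15 [6.24599288e-01 4.76508852e-05 2.52721845e-01] [ 1.20865268  1.21010011 -1.21004077] 0.08555250802365195 [ 0.16139319 -0.71723184 -0.70203533]
```

View pics/scene0.png

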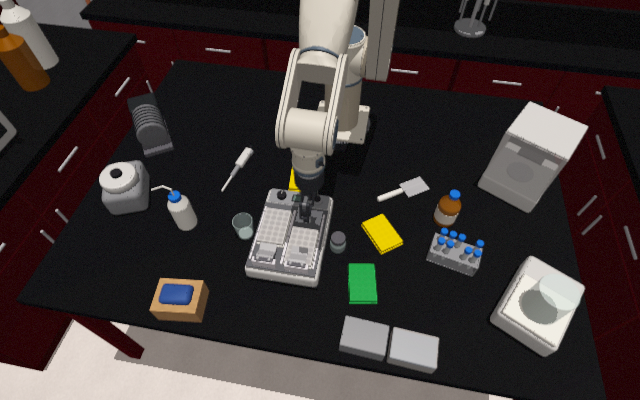

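View pics/side0.png

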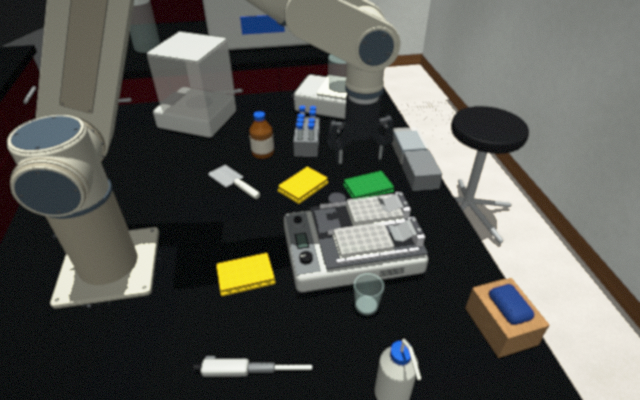

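View pics/wrist0.png

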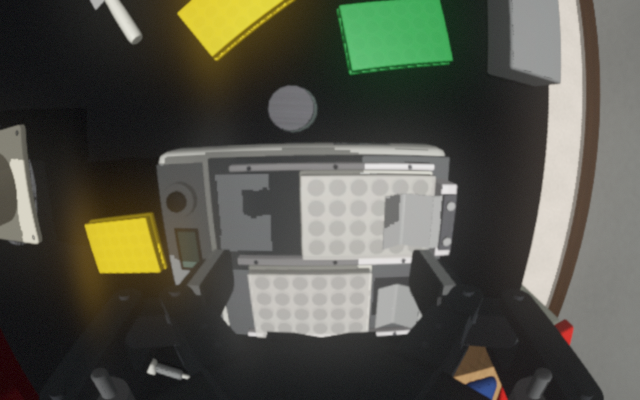

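The wrist view shows the shaker with its console at left, the key at about (178,200), the other plate at about (370,215) and the waiting plate at about (310,300). I'll zoom in for accurate features.

Run:
```python
import cv2
a=cv2.imread("pics/scene0.png")[175:295,235:355]; cv2.imwrite("pics/sc_z.png",cv2.resize(a,None,fx=5,fy=5,interpolation=cv2.INTER_CUBIC))
a=cv2.imread("pics/side0.png")[180:300,275:435]; cv2.imwrite("pics/si_z.png",cv2.resize(a,None,fx=5,fy=5,interpolation=cv2.INTER_CUBIC))
a=cv2.imread("pics/wrist0.png")[130:350,140:480]; cv2.imwrite("pics/w_z.png",cv2.resize(a,None,fx=2.3,fy=2.3,interpolation=cv2.INTER_CUBIC))
```

```text
(no output)
```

View pics/sc_z.png

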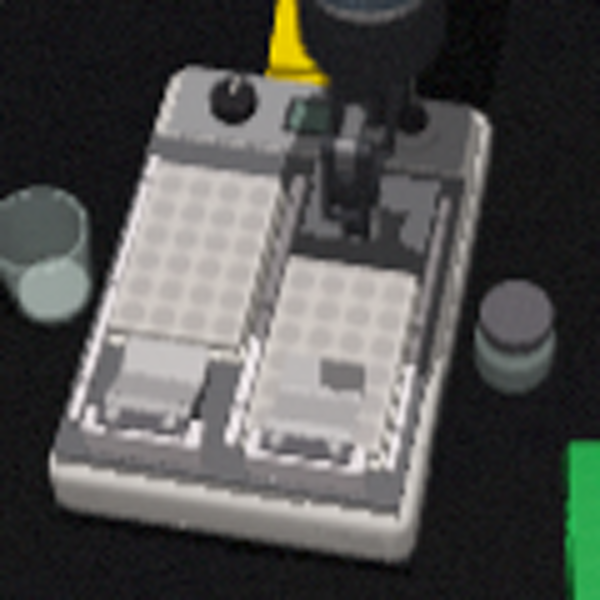

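View pics/si_z.png

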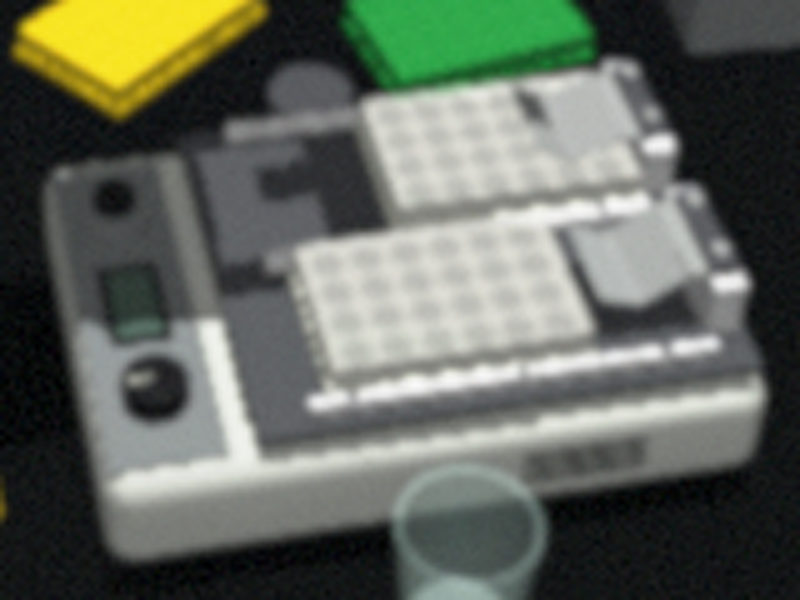

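View pics/w_z.png

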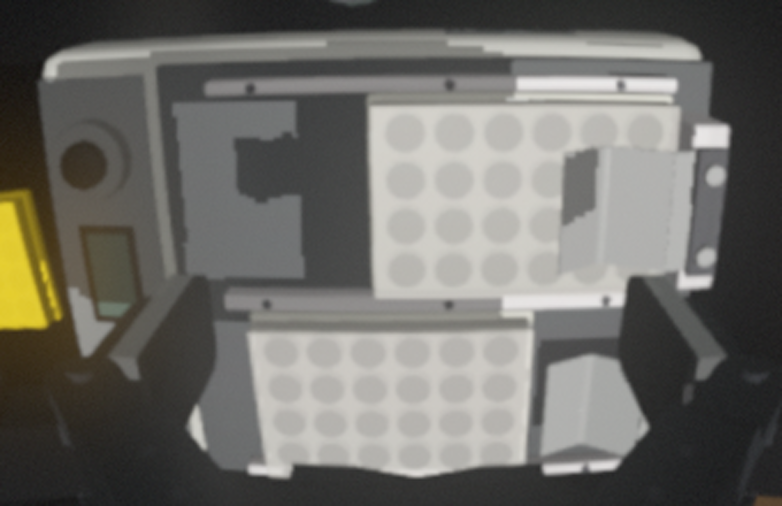

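```bash
cat > fit.py <<'E'
import numpy as np
from scipy.optimize import least_squares
from scipy.spatial.transform import Rotation as R
cams={"scene":(389.74,320.61,211.88,np.array([[-0.18,0.8049,-0.5655,1.2363],[0.9837,0.1481,-0.1024,0.1416],[0.0013,-0.5747,-0.8184,1.118],[0,0,0,1]])),
"side":(443.717,323.906,202.936,np.array([[0.9819,-0.12,0.1465,0.3821],[-0.1892,-0.6473,0.7384,-0.8139],[0.0062,-0.7528,-0.6583,0.8483],[0,0,0,1]]))}
M=np.array([[-0.0011,-0.2652,0.9642,-0.1203],[1,0.0006,0.0012,-0.0006],[-0.0009,0.9642,0.2652,-0.0672],[0,0,0,1]])
T=np.eye(4);T[:3,:3]=R.from_rotvec([1.20865268,1.21010011,-1.21004077]).as_matrix();T[:3,3]=[.6246,0,.2527]
cams["wrist"]=(309.707,321.016,203.605,T@M)
def proj(n,p):
    f,cx,cy,C=cams[n]; q=np.linalg.inv(C)@np.r_[p,1]; q=q[:3]
    if n=="wrist":
        r=np.hypot(q[0],q[1]); th=np.arctan2(r,q[2]); return np.array([cx+f*th*q[0]/r,cy+f*th*q[1]/r])
    return np.array([cx+f*q[0]/q[2],cy+f*q[1]/q[2]])
z={"scene":(5,235,175),"side":(5,275,180),"wrist":(2.3,140,130)}
W="W"
obs=[("side","key",(-.134,.062,.091),(113,197)),("wrist","key",(-.134,.062,.091),(83,165)),
("side","knob",(-.134,-.06,.086),(157,375)),("scene","knob",(-.134,-.06,.086),(234,98)),
("side","deckFL",(-.095,-.105,.084),(262,447)),("side","deckFR",(.145,-.105,.084),(762,372)),
("side","oth",(-.003,.0907,.106),(362,102)),("side","oth",(-.003,.0053,.106),(392,222)),
("wrist","oth",(-.003,.0907,.106),(370,104)),("wrist","oth",(-.003,.0053,.106),(375,297)),
("wrist","fence",(-.07,.096,.094),(204,88)),("wrist","fence",(-.07,0,.094),(225,300)),
("wrist","deckBL",(.145,.105,.084),(712,62)),("wrist","deckBL",(-.095,.105,.084),(158,67)),
("scene","oth",(-.003,.0053,.106),(288,258)),("scene","oth",(-.003,.0907,.106),(418,272)),
("side","W",(-.062,-.007,.106),(297,250)),("side","W",(-.062,-.089,.106),(330,375)),
("side","W",(.062,-.089,.106),(596,335)),
("wrist","W",(-.062,-.007,.106),(250,330)),("wrist","W",(.062,-.007,.106),(530,328)),
("scene","W",(-.062,-.089,.106),(155,168)),("scene","W",(-.062,-.007,.106),(285,182)),
("scene","W",(.062,-.007,.106),(242,352)),("scene","W",(.062,-.089,.106),(110,332))]
def world(v,name,p):
    p=np.array(p); 
    if name=="W": p=p+[v[3],0,0]
    c,s=np.cos(v[2]),np.sin(v[2])
    return np.array([v[0]+c*p[0]-s*p[1],v[1]+s*p[0]+c*p[1],p[2]])
def res(v):
    o=[]
    for n,k,p,uv in obs:
        s,x0,y0=z[n]; o.append(proj(n,world(v,k,p))-(x0+uv[0]/s,y0+uv[1]/s))
    return np.array(o).ravel()
if __name__=="__main__":
    r=least_squares(res,[.68,-.05,0,0],loss="soft_l1")
    print(r.x); e=res(r.x).reshape(-1,2)
    for o,q in zip(obs,e): print(o[0],o[1],np.round(q,1))
    v=r.x
    for k,p in dict(plate=(v[3],-.048,.106),key=(-.134,.062,.091),stop=(.125,-.048,.1)).items(): print(k,world(v,"",p))
E
python3 fit.py
```

```text
[ 0.60974073 -0.07032066  0.00998686  0.00409402]
side key [-0.  -1.1]
wrist key [-1.1  1.1]
side knob [-0.5  0.6]
scene knob [-1.1 -0.4]
side deckFL [-0.9 -1. ]
side deckFR [ 0.3 -1.4]
side oth [-1.2 -0.6]
side oth [ 1.1 -2. ]
wrist oth [-0.8 -0.9]
wrist oth [-0.3  3.7]
wrist fence [ 1.2 -0.3]
wrist fence [0.6 1. ]
wrist deckBL [ 1.9 -0.2]
wrist deckBL [-0.5 -0.9]
scene oth [-1.5 -0.4]
scene oth [-0.3  0.8]
side W [-0.9 -1. ]
side W [ 0.3 -0.9]
side W [-0.1 -0.7]
wrist W [-0.7 -0.2]
wrist W [3.3 0.3]
scene W [-0.1 -0.9]
scene W [-1.  -0.1]
scene W [-1.2 -0.7]
scene W [-1.4 -0.8]
plate [ 0.61431392 -0.11827738  0.106     ]
key [ 0.47512824 -0.00966197  0.091     ]
stop [ 0.73521386 -0.11706992  0.1       ]
```

```bash
cat > h.py <<'E'
import numpy as np, cv2
from rig import manip as m
V=[0.60974,-0.07032,0.00999,0.0041]
def w(x,y,z):
    c,s=np.cos(V[2]),np.sin(V[2]); return np.array([V[0]+c*x-s*y,V[1]+s*x+c*y,z])
def rep(t=""): print(t,round(m.get_time(),2),np.round(m.get_position(),4),np.round(m.get_contact_force(),2))
def pic(n,f): cv2.imwrite(f"pics/{f}.png",m.camera(n)["image"][:,:,::-1])
E
python3 - <<'E'
from h import *
O=m.get_ee_rot()
m.command_gripper(0.0,20); rep("shut"); print(m.get_width())
m.move_to(w(-.011,-.048,.15),O); rep("hover")
m.servo_line(w(-.011,-.048,.134),rate=.05); rep("near")
pic("side","side1"); pic("wrist","wrist1")
E
```

```text
shut 0.92 [0.625  0.     0.2533] [-0.33 -0.93  0.2 ]
-6.569437241280513e-05
hover 1.6 [ 0.6001 -0.1182  0.1507] [0.12 1.24 0.42]
near 2.07 [ 0.5992 -0.1179  0.1338] [ 0.57 -1.47 -0.13]
```

Run:
```python
import cv2
a=cv2.imread("pics/side1.png")[150:300,275:435]; cv2.imwrite("pics/side1z.png",cv2.resize(a,None,fx=4,fy=4,interpolation=cv2.INTER_CUBIC))
```

```text
(no output)
```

View pics/side1z.png

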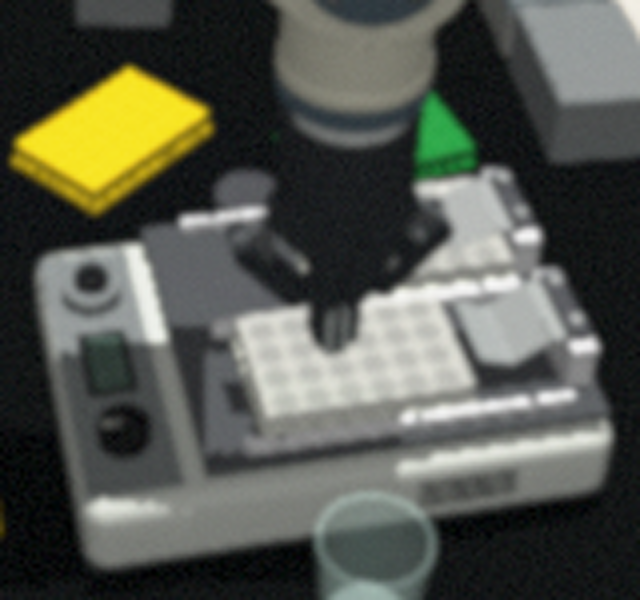

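View pics/wrist1.png

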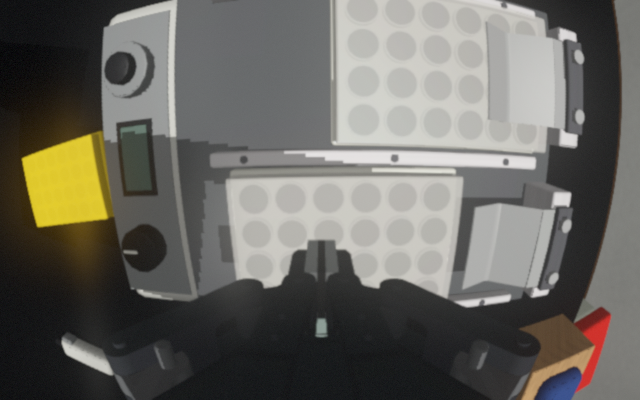

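Closed fingertip is 6 mm above the rear half of the lid (side crop about (335,345)), well clear of the spring. Pressing down.

Run:
```python
from h import *
z=.131
m.servo_line(w(-.011,-.048,z),rate=.04)
F0=np.mean([m.get_contact_force()[2] for _ in range(3)]); rep("ref")
while z>.116:
    z-=.001; m.servo_line(w(-.011,-.048,z),rate=.02); f=m.get_contact_force()[2]; rep(f"{z:.4f}")
    if abs(f)>11: break
```

```text
ref 2.42 [ 0.5991 -0.1185  0.1309] [-0.56 -0.07  0.24]
0.1300 2.67 [ 0.5992 -0.1185  0.1299] [-0.22 -1.01 -0.97]
0.1290 2.92 [ 0.5992 -0.1184  0.1289] [ 0.27  0.6  -0.64]
0.1280 3.17 [ 0.5994 -0.1185  0.1281] [0.39 0.41 1.16]
0.1270 3.42 [ 0.5994 -0.1185  0.1281] [-3.2   0.11  9.05]
0.1260 3.67 [ 0.5994 -0.1185  0.128 ] [-5.26  0.42 17.21]
```

```bash
python3 - <<'E'
from h import *
z=.126; x=-.011; v=None
while x<.0495:
    x+=.002; m.servo_line(w(x,-.048,z),rate=.012)
    f=np.array([m.get_contact_force() for _ in range(3)]).mean(0)
    if round(x*1e3)%4==1 or x>.02: rep(f"x{x*1e3:.0f} z{z*1e3:.2f}")
    z+=np.clip((f[2]-17.5)/8000*.5,-.0005,.0005)
    if abs(f[0])>25 or f[2]>35: print("stop",f);break
    if x>.046 and f[0]<-11.5: print("stalled",f);break
pic("side","side2"); pic("wrist","wrist2")
E
python3 - <<'E'
import cv2
a=cv2.imread("pics/side2.png")[150:300,275:435]; cv2.imwrite("pics/side2z.png",cv2.resize(a,None,fx=4,fy=4,interpolation=cv2.INTER_CUBIC))
E
```

```text
x-7 z126.19 4.3 [ 0.6029 -0.1186  0.128 ] [-7.9   0.26 18.29]
x-3 z126.21 4.93 [ 0.6068 -0.1185  0.128 ] [-7.47  0.1  18.07]
x1 z126.26 5.57 [ 0.6109 -0.1185  0.128 ] [-6.98 -0.32 17.37]
x5 z126.22 6.2 [ 0.6146 -0.1185  0.128 ] [-8.65 -0.16 17.56]
x9 z126.36 6.83 [ 0.618  -0.1184  0.128 ] [-9.86 -0.37 19.36]
x13 z126.57 7.47 [ 0.621  -0.1183  0.128 ] [-13.36  -1.04  20.91]
x17 z126.98 8.1 [ 0.6242 -0.1182  0.128 ] [-14.12  -0.18  18.68]
x21 z126.90 8.73 [ 0.6293 -0.1182  0.1281] [-11.09  -0.28  15.3 ]
x23 z126.76 9.05 [ 0.6314 -0.1182  0.1281] [-10.3   -0.09  18.24]
x25 z126.81 9.37 [ 0.6334 -0.1181  0.128 ] [-10.06  -0.04  16.66]
x27 z126.75 9.68 [ 0.6354 -0.1181  0.128 ] [-9.99 -0.2  16.92]
x29 z126.72 10.0 [ 0.6374 -0.1181  0.128 ] [-11.55  -0.35  17.36]
x31 z126.71 10.32 [ 0.6394 -0.1181  0.128 ] [-10.65   0.23  17.07]
x33 z126.68 10.63 [ 0.6414 -0.1181  0.128 ] [-11.42   0.34  17.57]
x35 z126.69 10.95 [ 0.6434 -0.1181  0.1281] [-10.05  -0.65  17.36]
x37 z126.68 11.27 [ 0.6454 -0.118   0.128 ] [-10.59  -0.39  16.91]
x39 z126.64 11.58 [ 0.6474 -0.118   0.128 ] [-10.71   0.28  17.57]
x41 z126.65 11.9 [ 0.6495 -0.118   0.128 ] [-11.46  -1.13  16.94]
x43 z126.61 12.22 [ 0.6515 -0.118   0.1281] [-11.09   0.16  17.42]
x45 z126.61 12.53 [ 0.6535 -0.118   0.128 ] [-11.94  -0.37  17.46]
x47 z126.60 12.85 [ 0.6555 -0.118   0.128 ] [-11.07  -0.16  16.71]
x49 z126.55 13.17 [ 0.6567 -0.118   0.128 ] [-14.49   0.39  19.78]
stalled [-14.4888847    0.39310355  19.78365312]
```

View pics/side2z.png

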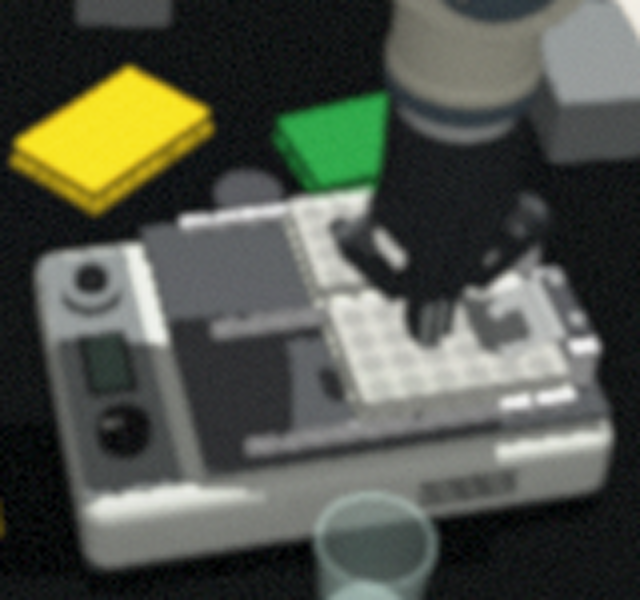

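View pics/wrist2.png

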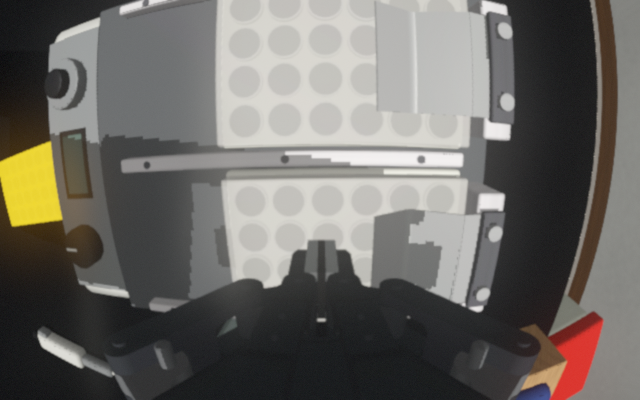

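The plate is under the spring with its rear edge nearly level with the other plate's (columns 223 and 218), and the force has just risen. I'll push a little more to confirm it's against the stop.

```bash
python3 - <<'E'
from h import *
z=.1268; x=.049
for i in range(5):
    x+=.001; m.servo_line(w(x,-.048,z),rate=.012); rep(f"x{x*1e3:.0f} z{z*1e3:.2f}")
    f=m.get_contact_force(); z+=np.clip((f[2]-18)/8000*.5,-.0005,.0005)
m.hold(.3); rep()
# relieve tangential, lift
p=m.get_position(); m.servo_line([p[0],p[1],.150],rate=.08); rep("up")
m.servo_line([p[0]-.06,p[1],.20],rate=.2)
pic("side","side3"); pic("wrist","wrist3"); pic("scene","scene3")
E
python3 - <<'E'
import cv2
a=cv2.imread("pics/side3.png")[150:300,275:435]; cv2.imwrite("pics/side3z.png",cv2.resize(a,None,fx=4,fy=4,interpolation=cv2.INTER_CUBIC))
E
```

```text
x50 z126.80 13.52 [ 0.6568 -0.1179  0.128 ] [-16.21   0.04  20.97]
x51 z126.99 13.77 [ 0.6579 -0.1179  0.128 ] [-15.28  -1.69  19.07]
x52 z127.05 14.02 [ 0.6581 -0.1179  0.128 ] [-18.87  -1.38  20.97]
x53 z127.24 14.27 [ 0.6606 -0.1179  0.128 ] [-12.51  -0.83  14.91]
x54 z127.05 14.52 [ 0.6607 -0.1179  0.128 ] [-15.81  -0.5   19.31]
 14.82 [ 0.6607 -0.1179  0.128 ] [-15.57   0.21  18.92]
up 15.26 [ 0.6613 -0.1179  0.1507] [-0.84 -0.32 -0.7 ]
```

View pics/side3z.png

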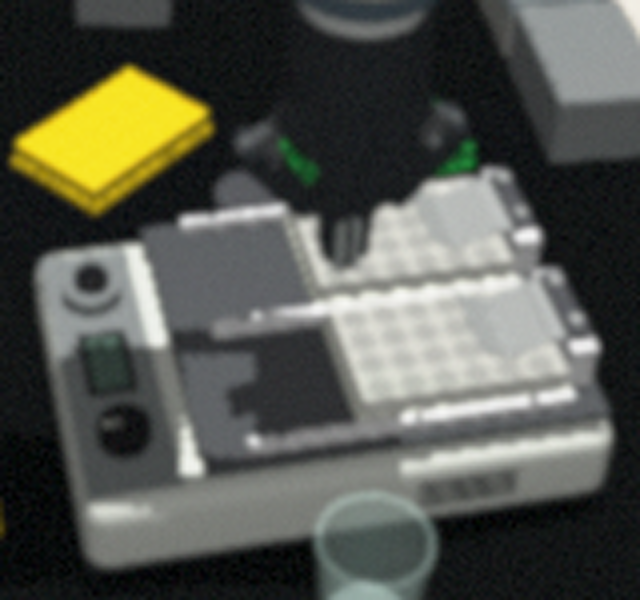

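View pics/wrist3.png

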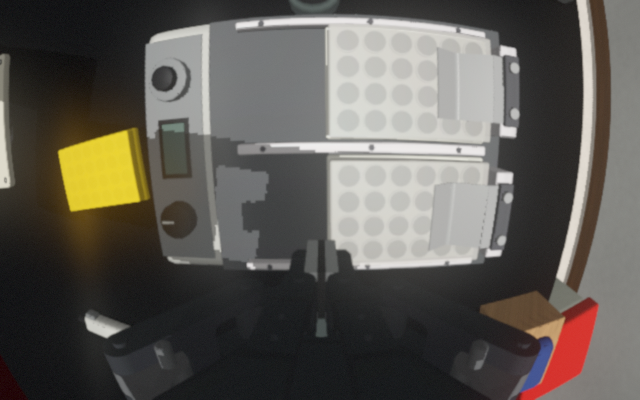

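Both plates' rear edges line up (column about 328 for both), and stick-slip at 15–19 N showed it is at the stop. Now the key.

```bash
python3 - <<'E'
from h import *
O=m.get_ee_rot()
m.move_to(w(-.134,.062,.16),O); rep("above")
m.servo_line(w(-.134,.062,.118),rate=.08); rep("near")
pic("scene","scene4"); pic("side","side4")
z=.114
m.servo_line(w(-.134,.062,z),rate=.04); rep("touch")
while z>.1045:
    z-=.001; m.servo_line(w(-.134,.062,z),rate=.02); rep(f"{z:.4f}")
    if m.get_contact_force()[2]>14: break
m.hold(.3); rep("held")
m.servo_line(w(-.134,.062,.20),rate=.1); rep("up")
pic("wrist","wrist5")
E
python3 - <<'E'
import cv2
a=cv2.imread("pics/side4.png")[150:300,275:435]; cv2.imwrite("pics/side4z.png",cv2.resize(a,None,fx=4,fy=4,interpolation=cv2.INTER_CUBIC))
E
```

```text
above 16.67 [ 0.4766 -0.0097  0.1602] [0.96 0.13 0.45]
near 17.34 [ 0.4754 -0.0098  0.118 ] [ 0.24 -0.32 -0.48]
touch 17.69 [ 0.4751 -0.0096  0.114 ] [-0.66 -0.26  1.29]
0.1130 17.94 [ 0.4753 -0.0096  0.1131] [-0.36  1.11  0.08]
0.1120 18.19 [ 0.4753 -0.0097  0.1121] [-0.05  0.32  2.55]
0.1110 18.44 [ 0.4753 -0.0097  0.1111] [1.34 0.16 2.23]
0.1100 18.69 [ 0.4753 -0.0096  0.11  ] [ 0.52 -0.1   3.57]
0.1090 18.94 [ 0.4753 -0.0096  0.109 ] [ 0.15 -0.    3.77]
0.1080 19.19 [ 0.4752 -0.0097  0.1081] [0.78 0.3  4.11]
0.1070 19.44 [ 0.4753 -0.0097  0.1078] [-3.26  0.91 15.98]
held 19.74 [ 0.4753 -0.0096  0.1078] [-3.42  1.2  15.97]
up 20.82 [ 0.4746 -0.0097  0.1994] [-0.08 -0.77  0.16]
```

View pics/side4z.png

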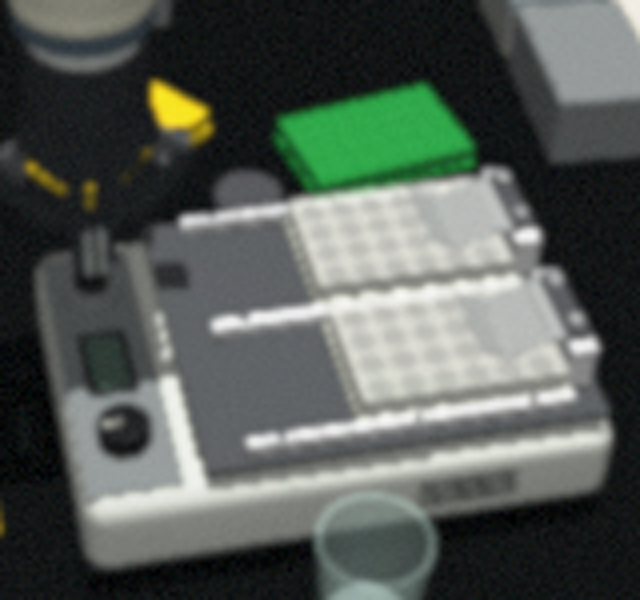

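View pics/wrist5.png

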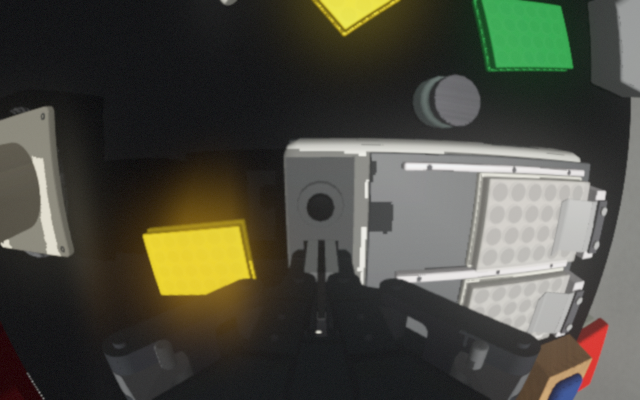

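The key went down 5 mm to a hard stop and was let go. The arm is clear and both plates are home, so I'm handing in.

Run:
```python
from h import *
m.hold(.3); rep(); m.sign_off()
```

```text
21.18 [ 0.475  -0.0096  0.1997] [0.52 0.08 0.18]
the job is handed in; nothing more can be done
```

The waiting plate is home under its leaf spring, the start key was pressed right down and let go, and the job is handed in at 21.2 s of the 51 s allowed. The sign-off gives no verdict, so success rests on my own checks below.

- **Plate:** I slid it about 57 mm with the closed fingertips pressing at 15–21 N. At the end of the slide the fingers stuck and slipped with 15–19 N of horizontal force, which is what the end stop would do. In the pictures its rear edge lines up with the other plate's, to within about a pixel. I saw no tilt or lifting.
- **Start key:** It went down about 5 mm, rising to about 4 N, then hit a hard stop at 16 N. I then raised the fingers 92 mm clear.
- **At hand-in:** The robot touched nothing (force readings about 0). I only checked the bystanders by eye: those visible in the later pictures looked unmoved.

While the plate was meeting the spring, the fingers lagged the commanded position by about 3 mm, then caught up. No check failed or disagreed.

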